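# Budare onto the free ring, turner at the ready

### The job

Slide the budare across the hob, without lifting or tipping it, until it sits centred on the empty cooking ring. Then draw the turner out of its slanted sleeve, turn it level and hold it still with its blade over the middle of the budare, about a hand's breadth (10 cm) above it and touching nothing but the gripper. Finish while still holding it there; leave the sugar bowl and the glass jar where they stand.

Things in the scene. Friction and masses are not known exactly. Their poses are not given: they have to be found in the camera images.
- hob: Fixed two-zone black glass hob with a thin steel trim, 300 (x) x 510 (y) x 6 mm high, lying on the counter. Origin: centre of its underside; z up. Its top is 6 mm above the counter. It carries two equal white cooking rings, 170 mm across, 200 mm apart along its y.
- ring_to: The empty cooking ring (the one the budare does not stand on): a flat printed white circle, 170 mm across, no thickness to feel. Origin: its centre, on the hob's top face.
- budare: Loose round aluminium griddle, 200 mm across the rim (188 mm at the base), floor 6 mm thick, rim wall about 5 mm thick rising to 16 mm, 0.5 to 0.9 kg, standing on the other ring. Origin: centre of its underside; z up. Two steel-wire loop ears stick out along its +y and -y; it may be turned either way.
- ear_a (a point): Middle of the outer bar of the ear on the budare's +y side. The bar is round, 10 mm thick, runs 60 mm along the budare's x, lies 138 mm from the budare's centre and 30 mm above its underside (36 mm above the counter). The gap between bar and rim is 33 mm (free opening about 60 mm along the bar).
- ear_b (a point): The same point of the equal ear on the budare's -y side.
- holder: Fixed stainless holder on the counter: a flat sleeve on a stand, base plate 130 (x) x 98 (y) mm. Origin: centre of its underside. The sleeve's axis rises at 50 degrees above horizontal towards the holder's own +x. The sleeve is 112 mm deep along that axis; its opening is 90 mm wide (along holder y) by 9 mm, wall 4 mm.
- holder_mouth (a point): Centre of the sleeve's open mouth, 106 mm above the counter.
- turner: Loose kitchen turner, 270 mm long, 0.15 to 0.25 kg, blade down in the sleeve, front edge on its bottom, so its own +x rises at 50 degrees (up to 5 degrees of play). Origin: middle of the blade's front edge; +x runs to the handle's end, y across the blade, z square to it. All straight in one plane. Centre of mass near x = 90 mm. It is out once drawn 112 mm along +x.
- turner_blade (a point): Centre of the flat steel blade, which is 95 mm long (turner x 0 to 95), 80 mm wide and 3 mm thick. A neck 16 mm wide and 5 mm thick joins it to the handle.
- turner_grip (a point): Point on the axis of the dark wooden handle, 168 mm from the blade's front edge, a good place to pinch the handle across its width. The handle runs from turner x = 140 to 270 mm, 24 mm wide (y), 16 mm thick (z).
- sugar_bowl: Bystander: white lidded sugar bowl, 100 mm wide, 97 mm high, loose. Origin: centre of its underside.
- jar: Bystander: glass jar with an aluminium screw top, 90 mm wide, 140 mm high, loose. Origin: centre of its underside.
Mind the look-alikes: they are no part of the job. What is shaped like the holder but blue, red or turquoise is not meant.

How it is judged (in metres and radians):
On the way, in this order (a step that is already met when the one before it is completed fails the run):
1. the budare sits flat and still, centred on the empty ring (horizontal distance between budare and ring_to below 0.02 m and linear speed of budare below 0.03 m/s and z of budare in the frame of hob below 0.01 m), for 0.2 s.
2. the gripper has drawn the turner out of the sleeve (height (world z) of turner above 0.1 m and contact force between the fingers and turner above 1 N and contact force between turner and holder below 0.1 N), for 0.1 s.
At the end, for the whole second after the job is handed in: Budare flat on the hob within 20 mm of the empty ring's centre; the gripper holds the turner still, level within 0.2 rad (either face up), blade centre within 50 mm sideways of the budare's centre and 60 to 180 mm above the hob's top, touching neither budare nor holder (horizontal distance between budare and ring_to below 0.02 m and z of budare in the frame of hob below 0.01 m and angle between budare's own z axis and vertical below 0.05 rad and horizontal distance between turner_blade and budare below 0.05 m and z of turner_blade in the frame of hob between 0.066 and 0.186 m and (angle between turner's own z axis and vertical below 0.2 rad or angle between turner's own z axis and vertical above 2.94 rad) and linear speed of turner below 0.03 m/s and contact force between the fingers and turner above 1 N and contact force between turner and budare below 0.1 N and contact force between turner and holder below 0.1 N); the arm keeps its last pose, push and grip.
It fails at once if the budare is lifted more than 8 mm off the hob or tipped (z of budare in the frame of hob above 0.014 m or angle between budare's own z axis and vertical above 0.12 rad).
It fails at once if the sugar bowl or the jar is moved more than 20 mm or tipped (distance of any of sugar_bowl, jar from where it was at the start of the episode above 0.02 m or angle between any of sugar_bowl, jar's own z axis and vertical above 0.3 rad).
It also fails if it takes over 67 s, if anything falls off the work surface, if the arm or the gripper's body presses on something with over 40 N, if the wrist force passes 120 N, or if a joint passes its speed limit or range.

### The arm

A 6-joint arm with a two-finger parallel gripper is mounted at the origin on the work surface. World frame = base frame: x ahead of the robot, y to its left, z up, the work surface at z = 0. Lengths are in m, angles in degrees, forces in N, time in s.
With the tool pointing down it reaches from about 0.375 to 0.9 m from the base axis. Payload 3.1 kg.
Tool frame: the origin (TCP) lies at the very end of the fingers, on their centre line; the grasp point (between the pads) lies 19 mm behind it; z points along the fingers, y is the line along which they close (so a half turn about z gives the same grasp; the last joint's range is limited). The gripper opens to 87 mm and grips with 3 to 60 N. Pads are 19 mm wide; open, the fingers measure 117 mm over their backs; the gripper's body (75 mm by 190 mm) begins 51 mm behind the grasp point.
Start: joints at [-78.008, 30.224, 82.088, -0, 67.689, -10.227], TCP at [0.236, -0.579, 0.223] pointing down, gripper open.
Joint ranges: [-176.69, 176.69], [-43.24, 126.21], [12.49, 139.97], [-82, 262], [0, 151.66], [-163.58, 163.58]. Speed limits (degrees/s): [159.86, 159.86, 180, 180, 180, 180].

### API

Orientations are given as a 3x3 rotation matrix whose columns are the frame's x, y, z axes.
In Python, from rig import readout, viewer, ticket gives the robot as it stands.
- The arm moves only by the tool send_rows, never from a script. Its argument "moves" is a list of rows, each a list of 6 numbers: the shift along the tool's x, y, z in units of 250 mm (1.0 is 250 mm), then the turn, a rotation vector about the tool's x, y, z in units of 90 degrees (1.0 is 90 degrees). A call has 1 to 12 rows; each row is the pose to reach, as a shift and turn from the pose commanded when the call began, along the tool's axes at that moment; what a row does not reach only later rows make up. A row lasts 1/10 s, in which the tool goes at most 50 mm and 8.59 degrees, less where a joint would pass 70% of its speed; a pose out of reach is approached as far as the arm can. A call with a number of a shift or a turn outside -1 to 1 is refused whole. A call with a gripper value outside its range is refused whole. "grip" is the opening, from 0 (shut) to 1 (fully open), set as the call begins (left out, the last holds). The fingers move at their own pace and stop on an object; the grip force is fixed at half the most. Time passes only in rows, so rows that repeat a pose let the fingers close. It gives the time, the measured TCP pose, the force, the opening and the grip force at its end, in the units of the state.
- readout.read_state(): the state, without advancing time (a new reading comes with each control period).
- viewer.capture(name): name is "scene" or "top"; returns (picture, depth): 420x560x3 uint8, red, green, blue; 420x560 float32, m along the optical axis (not along the pixel's ray), 0 where there is no reading.
- viewer.camera_info(name): a dict with "fx", "fy", "cx", "cy" (pixels), "R" (3x3) and "t" (3): a world point X has camera coordinates R X + t. Camera axes: x right, y down, z forward; pixel columns grow to the right and rows downward; lengths in m; the calibration is good to about 2 mm. A picture is of the moment at which its call begins. camera_info takes no time and is no camera call.
- ticket.hand_in(): hands the job in; it is judged then, once.
The state is a dict: "time_s": time; "joint_positions": joint angles; "qvel": joint speeds; "tau": joint torques, N m; "position": TCP position; "tcp_rot": TCP orientation; "force": force on the tool from outside, world axes, zero at the start; "moment": the same for the moment, N m; "opening": opening from 0.0 (shut) to 1.0 (fully open); "grasp_force": force on a finger pad.
Only numpy, scipy, OpenCV 4.12 (cv2) and the standard library are available. Lean on these libraries where they do the work, as an engineer would, in place of code of your own. Each camera call takes 0.05 s, during which the arm holds its last target. There are 200 camera calls.

## Working session

There is one attempt and no reset: what is moved stays moved. The work goes in short steps, Python scripts to look and compute and a tool call to move; the robot and the scene stay as the last step left them, time stands still between calls to the robot, and variables do not carry over. Pictures are saved under pics/ and viewed, at most 12 in all, crops included, and the job is handed in when it is done.

Besides the shell and the picture viewer there is one more tool, called as name(argument=value, ...) on one line, values as JSON. send_rows: Moves the arm, as the interface text tells. Shifts and turns lie within -1 to 1; 1 stands for 250 mm of shift or 90 degrees of turn. Its arguments: {"type":"object","properties":{"moves":{"type":"array"},"grip":{"type":"number"}},"required":["moves"]}

```bash
ls; mkdir -p pics; cat > h.py <<'E'
import numpy as np,cv2
from rig import readout,viewer,ticket
def cap(n,f):
    p,d=viewer.capture(n); cv2.imwrite(f'pics/{f}.png',p[:,:,::-1]); np.save(f'pics/{f}.npy',d); return p,d
def world(n,u,v,z):
    c=viewer.camera_info(n);R=np.array(c['R']);t=np.array(c['t'])
    o=-R.T@t; r=R.T@np.array([(u-c['cx'])/c['fx'],(v-c['cy'])/c['fy'],1]); return o+r*(z-o[2])/r[2]
def depthpt(n,d):
    c=viewer.camera_info(n);R=np.array(c['R']);t=np.array(c['t'])
    v,u=np.mgrid[:d.shape[0],:d.shape[1]]
    X=np.stack([(u-c['cx'])/c['fx']*d,(v-c['cy'])/c['fy']*d,d],-1); return (X-t)@R
E
python3 - <<'E'
from h import *
for n in('scene','top'):
    cap(n,n+'0'); c=viewer.camera_info(n); R=np.array(c['R']); print(n,-R.T@np.array(c['t']),R[2])
print(readout.read_state())
E
```

```text
pics
scene [0.94982365 0.57459914 1.1393167 ] [-0.37633047 -0.4296717  -0.82082739]
top [0.22667677 0.02891695 1.60453943] [ 0.16157786  0.0055115  -0.98684458]
{'time_s': 0.1, 'joint_positions': array([-7.80074159e+01,  3.02744812e+01,  8.21470904e+01,  2.05599175e-04,
        6.76899593e+01, -1.02280099e+01]), 'qvel': array([ 0.10302615, -0.1729464 , -0.16064344, -0.05655582, -0.03189719,
        0.04331464]), 'tau': array([-4.00826184e-05, -4.40984380e+01, -1.77151573e+01,  6.35557529e-02,
        5.33886335e-02, -4.21445066e-05]), 'position': array([ 0.23624362, -0.57793595,  0.22167132]), 'tcp_rot': array([[ 9.25735303e-01,  3.78171903e-01, -4.01222717e-04],
       [ 3.78171955e-01, -9.25733409e-01,  1.90478349e-03],
       [ 3.48910324e-04, -1.91505650e-03, -9.99998105e-01]]), 'force': array([ 0.44625902, -0.12900705,  0.08115665]), 'moment': array([ 0.02768327, -0.019771  , -0.00492781]), 'grasp_force': 0.0, 'opening': 0.9974200733698433}
```

View pics/scene0.png

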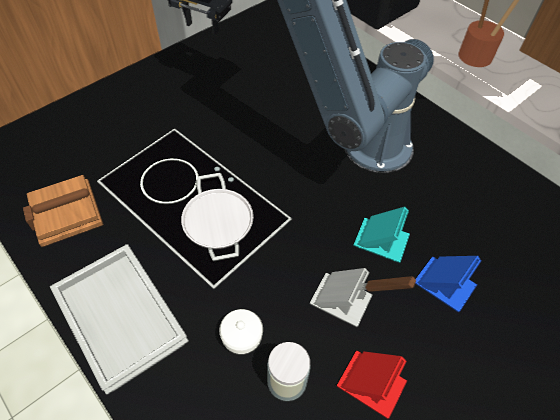

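View pics/top0.png

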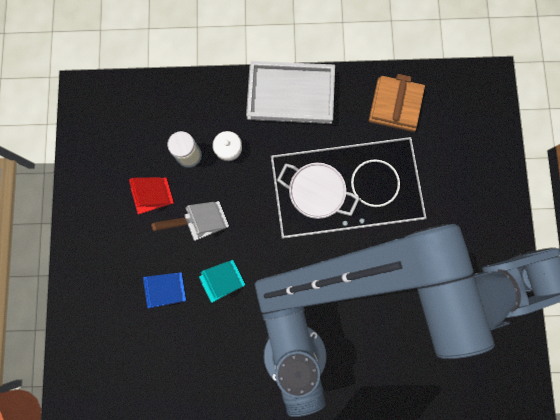

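```bash
python3 - <<'E'
from h import *
p=cv2.imread('pics/top0.png')
a=cv2.resize(p[130:245,260:430],None,fx=4.7,fy=4.7,interpolation=cv2.INTER_CUBIC);b=cv2.resize(p[190:250,140:240],None,fx=8,fy=8,interpolation=cv2.INTER_CUBIC)
cv2.imwrite('pics/hob.png',a);cv2.imwrite('pics/hold.png',b)
d=np.load('pics/top0.npy');X=depthpt('top',d)
for v,u in[(190,318),(183,375),(215,205),(225,160),(222,180),(146,228),(142,180)]:print(u,v,X[v,u])
s=np.load('pics/scene0.npy');Y=depthpt('scene',s)
for v,u in[(218,217),(180,168),(284,400),(285,375),(325,241),(355,290)]:print(u,v,Y[v,u])
# handle cloud in scene (brown)
q=cv2.cvtColor(cv2.imread('pics/scene0.png'),cv2.COLOR_BGR2HSV)[260:305,355:430];YY=Y[260:305,355:430]
m=(q[...,0]<20)&(q[...,1]>100)&(q[...,2]>30); P=YY[m];P=P[(P[:,2]>.08)&(P[:,2]<.3)]
c=P.mean(0);w=np.linalg.svd(P-c)[2];print(len(P),c,w,P.min(0),P.max(0))
t=(P-c)@w[0];print(t.min(),t.max(),np.degrees(np.arcsin(w[0][2])))
E
```

```text
318 190 [ 0.56126513 -0.10160981  0.01191459]
375 183 [ 0.58154686 -0.30514201  0.00690641]
205 215 [0.47373975 0.28799481 0.07361008]
160 225 [0.42462211 0.40286581 0.21113648]
180 222 [0.43961367 0.3529681  0.16013004]
228 146 [0.71042857 0.20689596 0.08171912]
180 142 [0.71026139 0.35900524 0.14125741]
217 218 [ 0.56074751 -0.09796813  0.01347674]
168 180 [ 0.58752735 -0.30500211  0.0072817 ]
400 284 [0.43603247 0.40571446 0.21270028]
375 285 [0.44929321 0.36070968 0.15601591]
241 325 [0.72344859 0.21965989 0.09616236]
290 355 [0.6958299  0.35172139 0.13896337]
540 [0.43757296 0.38661271 0.18744465] [[ 0.24353334 -0.6000496  -0.76199212]
 [-0.78028521 -0.58784286  0.21353162]
 [-0.57606119  0.54256911 -0.61136917]] [0.40941103 0.33888658 0.12650406] [0.46077259 0.42790502 0.23155355]
-0.057680221619056504 0.07135882700571129 -49.640134673719075
```

View pics/hob.png

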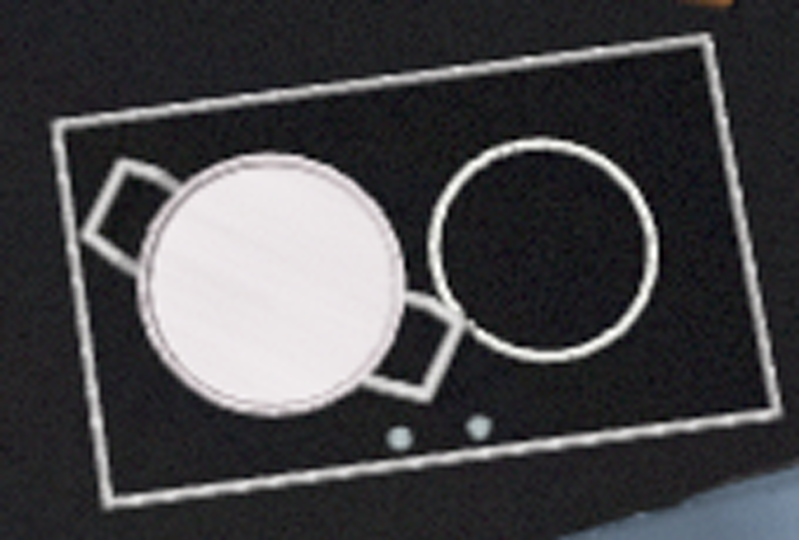

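View pics/hold.png

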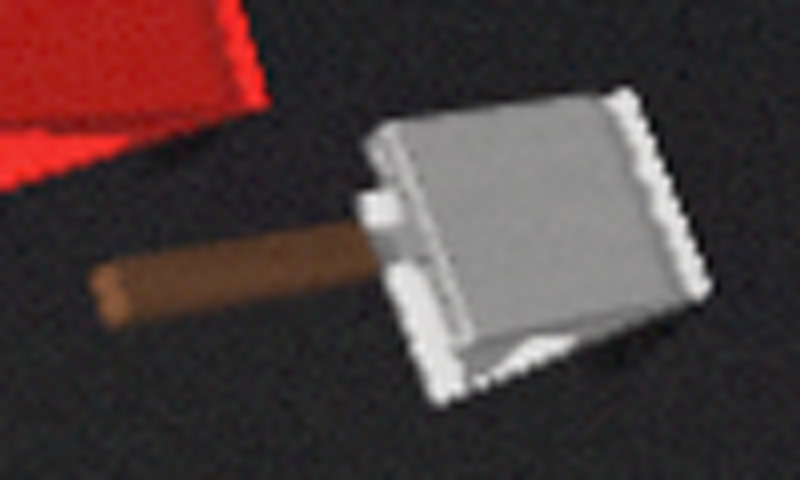

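```bash
python3 - <<'E'
from h import *
W=lambda u,v,z:world('top',260+(u+.5)/4.7-.5,130+(v+.5)/4.7-.5,z)
co=np.array([W(*c,.006) for c in[(57,126),(710,38),(778,414),(108,505)]]);print(co,'centre',co.mean(0))
print([np.linalg.norm(co[i]-co[i-1]) for i in range(4)])
e=co[0]-co[1]+co[3]-co[2];e/=np.linalg.norm(e);print('hob y',e)
print('ring',W(544,250,.006),'pred',co.mean(0)-.1*e,'other ring',co.mean(0)+.1*e)
b=W(272,284,.022);A=W(106,199,.036);B=W(446,361,.036);print('bud',b,A,B,(A+B)/2,np.linalg.norm(A-B))
d=A-B;print('ear yaw',np.degrees(np.arctan2(d[1],d[0])))
# ear bar ends
print(W(125,162,.036)-W(88,236,.036),W(465,322,.036)-W(428,400,.036))
# depth fit of budare rim from both cams
for n in('top','scene'):
    X=depthpt(n,np.load(f'pics/{n}0.npy')).reshape(-1,3)
    m=(abs(X[:,2]-.014)<.012)&(np.hypot(X[:,0]-b[0],X[:,1]-b[1])<.2)
    # handle
    img=cv2.cvtColor(cv2.imread(f'pics/{n}0.png'),cv2.COLOR_BGR2HSV).reshape(-1,3)
    m=(img[:,0]<20)&(img[:,1]>80)&(X[:,2]>.1)&(X[:,2]<.3)&(np.hypot(X[:,0]-.44,X[:,1]-.385)<.09)
    P=X[m];c=P.mean(0);w=np.linalg.svd(P-c)[2];w0=w[0]*np.sign(w[0][2]);print(n,m.sum(),c,w0,np.degrees([np.arcsin(w0[2]),np.arctan2(w0[1],w0[0])]))
    t=(P-c)@w0;print(t.min(),t.max(),c+w0*t.max())
    for lo in np.arange(t.min(),t.max(),.02):
        k=(t>=lo)&(t<lo+.02); print(lo,P[k].mean(0),w0)
H=lambda u,v,z:world('top',140+(u+.5)/8-.5,190+(v+.5)/8-.5,z)
print('sleeve mouth corners',H(385,123,.108),H(470,340,.108),'base left low',H(437,403,.0),H(627,92,.0),H(710,290,0))
print('handle end',H(93,268,.225),H(108,325,.225))
E
```

```text
[[ 0.69070817  0.05883537  0.006     ]
 [ 0.74491993 -0.44398835  0.006     ]
 [ 0.45214137 -0.47288726  0.006     ]
 [ 0.3986342   0.02838827  0.006     ]] centre [ 0.57160092 -0.20741299  0.006     ]
[np.float64(0.29365665382216555), np.float64(0.5057376890885825), np.float64(0.29420134482292903), np.float64(0.5041231746378366)]
hob y [-0.10666713  0.99429479  0.        ]
ring [ 0.58244423 -0.30662054  0.006     ] pred [ 0.58226763 -0.30684247  0.006     ] other ring [ 0.56093421 -0.10798351  0.006     ]
bud [ 0.55908736 -0.09895024  0.022     ] [0.62459336 0.02316647 0.036     ] [ 0.49447696 -0.22325222  0.036     ] [ 0.55953516 -0.10004287  0.036     ] 0.2786618885191589
ear yaw 62.164612088978465
[ 0.05586772 -0.02924583  0.        ] [ 0.05737026 -0.03033906  0.        ]
top 268 [0.43179906 0.38187274 0.18718315] [-0.2274563   0.61025643  0.75884829] [ 49.36277042 110.44155675]
-0.071388420324931 0.0585293641843212 [0.41848619 0.41759066 0.23159805]
-0.071388420324931 [0.44525471 0.34608234 0.14026186] [-0.2274563   0.61025643  0.75884829]
-0.051388420324931 [0.44130784 0.356669
[... 958 characters left out ...]
24148938  0.60135566  0.76161293]
-0.011001983423167633 [0.43826606 0.38609929 0.18678002] [-0.24148938  0.60135566  0.76161293]
0.008998016576832371 [0.43342636 0.39750846 0.20256367] [-0.24148938  0.60135566  0.76161293]
0.028998016576832375 [0.42882251 0.40941296 0.21723594] [-0.24148938  0.60135566  0.76161293]
0.04899801657683238 [0.42265339 0.41928803 0.22682883] [-0.24148938  0.60135566  0.76161293]
sleeve mouth corners [0.50364981 0.33953306 0.108     ] [0.41217266 0.30425743 0.108     ] base left low [0.39818353 0.3386094  0.        ] [0.53440986 0.25430335 0.        ] [0.44461173 0.21830864 0.        ]
handle end [0.42938286 0.42604948 0.225     ] [0.40741398 0.41998813 0.225     ]
```

```bash
cat >> h.py <<'E'
from scipy.spatial.transform import Rotation as Ro
def row(p,R=None,s=None):
    s=s or readout.read_state();T=np.array(s['tcp_rot']);R=T if R is None else np.array(R)
    return np.round(np.r_[T.T@(np.array(p)-s['position'])/.25,np.degrees(Ro.from_matrix(T.T@R).as_rotvec())/90],3).tolist()
def down(az): # tool down, closing axis at az (deg)
    a=np.radians(az);y=np.array([np.cos(a),np.sin(a),0]);z=np.array([0,0,-1.]);return np.c_[np.cross(y,z),y,z]
E
python3 -c "
from h import *
print(row([.4945,-.223,.12],down(-118)))"
```

```text
[1.493, -0.923, 0.409, -0.001, 0.0, 0.558]
```

send_rows(moves=[[0.75,-0.46,0.1,0,0,0.28],[0.75,-0.46,0.1,0,0,0.28],[0.75,-0.46,0.1,0,0,0.28],[0.75,-0.46,0.1,0,0,0.28],[0.75,-0.46,0.1,0,0,0.28],[0.75,-0.46,0.1,0,0,0.28],[0.75,-0.46,0.1,0,0,0.28]], grip=0.3)

```text
time_s: 0.8
position: [0.3666, -0.4012, 0.1975]
tcp_rot: [[0.999, -0.051, -0.0], [-0.051, -0.999, -0.0], [-0.0, 0.0, -1.0]]
force: [-0.0, -0.5, 0.4]
opening: 0.449
grasp_force: 0.0
```

```bash
python3 -c "
from h import *
s=readout.read_state();print(s['position'],s['joint_positions']);print(row([.4945,-.223,.12],down(-118)))"
```

```text
[ 0.36663197 -0.40122516  0.19746426] [-5.93465234e+01  2.58228492e+01  9.53877180e+01 -3.53700785e-02
  5.87753611e+01  3.35736121e+01]
[0.475, -0.738, 0.309, 0.0, 0.0, 0.279]
```

send_rows(moves=[[0.475,-0.738,0.309,0,0,0.279],[0.475,-0.738,0.309,0,0,0.279],[0.475,-0.738,0.309,0,0,0.279],[0.475,-0.738,0.309,0,0,0.279],[0.475,-0.738,0.309,0,0,0.279],[0.475,-0.738,0.309,0,0,0.279],[0.475,-0.738,0.309,0,0,0.279]])

```text
time_s: 1.5
position: [0.4949, -0.2241, 0.12]
tcp_rot: [[0.883, -0.47, -0.0], [-0.47, -0.883, -0.001], [0.0, 0.001, -1.0]]
force: [-0.1, -0.6, 0.1]
opening: 0.299
grasp_force: 0.0
```

```bash
python3 -c "
from h import *
s=readout.read_state();print(s['position'],s['joint_positions'],s['opening']);print(row([.4945,-.223,.018],down(-118)))
p,d=cap('scene','s1');cv2.imwrite('pics/s1c.png',cv2.resize(p[150:300,120:300,::-1],None,fx=4,fy=4,interpolation=3))"
```

```text
[ 0.49488645 -0.22405004  0.11995104] [-3.61257941e+01  3.23629274e+01  9.92560613e+01 -5.15519298e-02
  4.83746502e+01  8.19559447e+01] 0.2989101704843252
[-0.003, -0.003, 0.408, 0.0, -0.0, -0.001]
```

View pics/s1c.png

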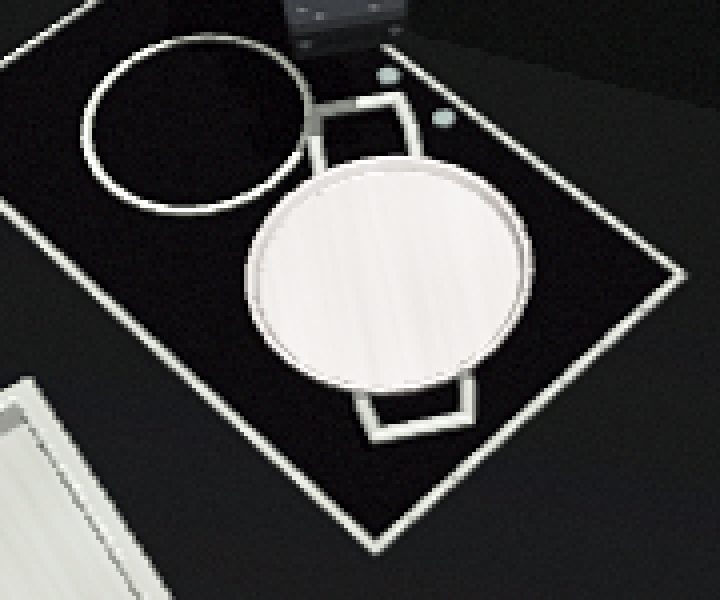

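```bash
python3 -c "
from h import *
W=lambda u,v,z:world('scene',120+(u+.5)/4-.5,150+(v+.5)/4-.5,z)
print(W(358,104,.036),W(424,430,.036),W(390,274,.021),W(197,123,.006))"
```

```text
[ 0.49607931 -0.21908094  0.036     ] [0.62542545 0.02841675 0.036     ] [ 0.56333521 -0.09291308  0.021     ] [ 0.58592779 -0.30312837  0.006     ]
```

send_rows(moves=[[-0.003,-0.008,0.13,0,0,0],[-0.003,-0.008,0.25,0,0,0],[-0.003,-0.008,0.32,0,0,0],[-0.003,-0.008,0.37,0,0,0],[-0.003,-0.008,0.405,0,0,0],[-0.003,-0.008,0.405,0,0,0]])

```text
time_s: 2.15
position: [0.4945, -0.222, 0.0186]
tcp_rot: [[0.881, -0.472, -0.001], [-0.472, -0.881, 0.0], [-0.001, 0.0, -1.0]]
force: [0.3, 0.3, -0.1]
opening: 0.298
grasp_force: 0.0
```

send_rows(moves=[[0,0,0,0,0,0],[0,0,0,0,0,0],[0,0,0,0,0,0],[0,0,0,0,0,0]], grip=0)

```text
time_s: 2.55
position: [0.4956, -0.2209, 0.0199]
tcp_rot: [[0.882, -0.471, 0.002], [-0.471, -0.882, -0.001], [0.002, -0.0, -1.0]]
force: [0.4, 2.0, 3.7]
opening: 0.103
grasp_force: 30.0
```

```bash
python3 -c "
from h import *
s=readout.read_state();print(s['position'],s['force']);p=s['position'];print(row([p[0]+.0230,p[1]-.2085,p[2]]))"
```

```text
[ 0.49559405 -0.22090489  0.01990277] [0.37657544 1.96339811 3.69363956]
[0.474, 0.693, 0.001, 0.0, 0.0, 0.0]
```

send_rows(moves=[[0.01,0.015,0,0,0,0],[0.03,0.045,0,0,0,0],[0.06,0.088,0,0,0,0],[0.09,0.132,0,0,0,0],[0.12,0.175,0,0,0,0],[0.15,0.219,0,0,0,0],[0.18,0.263,0,0,0,0],[0.21,0.307,0,0,0,0],[0.24,0.351,0,0,0,0],[0.265,0.387,0,0,0,0],[0.28,0.409,0,0,0,0],[0.28,0.409,0,0,0,0]])

```text
time_s: 3.75
position: [0.5072, -0.3415, 0.0197]
tcp_rot: [[0.883, -0.47, -0.004], [-0.47, -0.883, 0.005], [-0.006, -0.003, -1.0]]
force: [-1.5, 6.6, 9.4]
opening: 0.104
grasp_force: 30.5
```

```bash
python3 -c "
from h import *
s=readout.read_state();print(s['position'],s['force'],s['joint_positions']);print(row([.4956+.0230,-.2209-.2085,s['position'][2]],down(-118)))"
```

```text
[ 0.50721434 -0.34151134  0.01973587] [-1.54795651  6.55273147  9.38130394] [-4.44420252e+01  4.52149850e+01  9.14551875e+01  8.68536027e-02
  4.36804263e+01  7.35125246e+01]
[0.205, 0.289, -0.002, -0.002, 0.004, -0.0]
```

send_rows(moves=[[0.01,0.015,0,0,0,0],[0.03,0.044,0,0,0,0],[0.06,0.087,0,0,0,0],[0.09,0.13,0,0,0,0],[0.12,0.173,0,0,0,0],[0.15,0.216,0,0,0,0],[0.175,0.253,0,0,0,0],[0.19,0.275,0,0,0,0],[0.198,0.286,0,0,0,0],[0.198,0.286,0,0,0,0],[0.198,0.286,0,0,0,0]])

```text
time_s: 4.85
position: [0.5175, -0.4266, 0.0197]
tcp_rot: [[0.883, -0.469, -0.004], [-0.469, -0.883, 0.007], [-0.006, -0.004, -1.0]]
force: [-1.3, 7.8, 8.6]
opening: 0.102
grasp_force: 30.5
```

send_rows(moves=[[0,0,0,0,0,0],[0,0,0,0,0,0],[0,0,0,0,0,0],[0,0,0,0,0,0]], grip=0.3)

```text
time_s: 5.25
position: [0.5185, -0.4311, 0.019]
tcp_rot: [[0.882, -0.471, 0.0], [-0.471, -0.882, -0.001], [0.0, 0.0, -1.0]]
force: [-1.1, 0.2, 0.5]
opening: 0.282
grasp_force: 0.0
```

```bash
python3 -c "
from h import *
s=readout.read_state();print(s['position'],s['force'])
p,d=cap('top','t2');cv2.imwrite('pics/t2c.png',cv2.resize(p[130:245,260:430,::-1],None,fx=4.7,fy=4.7,interpolation=3))"
```

```text
[ 0.51854385 -0.43109515  0.01897347] [-1.08000381  0.18453879  0.47392032]
```

View pics/t2c.png

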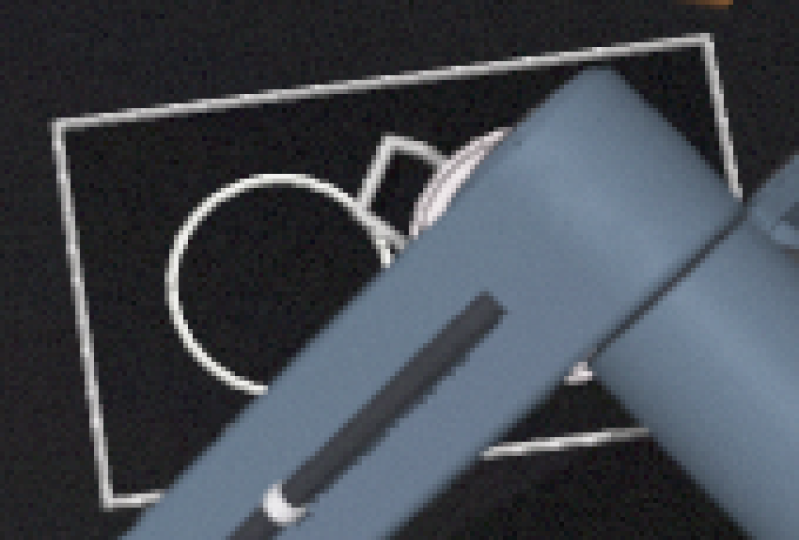

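send_rows(moves=[[0,0,-0.08,0,0,0],[0,0,-0.24,0,0,0],[0,0,-0.44,0,0,0],[0,0,-0.64,0,0,0],[0,0,-0.84,0,0,0],[0,0,-1,0,0,0],[0,0,-1,0,0,0]])

```text
time_s: 6.0
position: [0.5213, -0.4339, 0.2774]
tcp_rot: [[0.882, -0.471, 0.01], [-0.471, -0.882, -0.012], [0.015, 0.006, -1.0]]
force: [0.1, 0.3, 1.6]
opening: 0.297
grasp_force: 0.0
```

```bash
python3 -c "
from h import *
s=readout.read_state();print(s['position'],s['joint_positions'])
print(row([.53,-.19,.30],down(-70)))"
```

```text
[ 0.52126335 -0.43394288  0.27735839] [-4.91939350e+01  3.12782168e+01  7.08671219e+01 -4.67376618e-03
  7.69363633e+01  6.89086188e+01]
[-0.427, -0.877, -0.102, 0.007, -0.007, -0.534]
```

send_rows(moves=[[-0.427,-0.877,-0.1,0,0,-0.534],[-0.427,-0.877,-0.1,0,0,-0.534],[-0.427,-0.877,-0.1,0,0,-0.534],[-0.427,-0.877,-0.1,0,0,-0.534],[-0.427,-0.877,-0.1,0,0,-0.534],[-0.427,-0.877,-0.1,0,0,-0.534],[-0.427,-0.877,-0.1,0,0,-0.534]])

```text
time_s: 6.7
position: [0.5274, -0.1855, 0.2938]
tcp_rot: [[0.939, 0.344, -0.0], [0.344, -0.939, -0.0], [-0.0, -0.0, -1.0]]
force: [0.7, -0.2, -0.1]
opening: 0.3
grasp_force: 0.0
```

```bash
python3 -c "
from h import *
s=readout.read_state();print(s['position'],s['joint_positions'])
print(row([.51,.04,.30],down(-24)))"
```

```text
[ 0.52743824 -0.18545131  0.29378146] [-3.08118535e+01  2.06929471e+01  8.65402383e+01 -2.17733630e-02
  7.27861511e+01  3.90964191e+01]
[0.244, -0.871, -0.025, -0.0, 0.0, -0.51]
```

send_rows(moves=[[0.244,-0.871,-0.03,0,0,-0.51],[0.244,-0.871,-0.03,0,0,-0.51],[0.244,-0.871,-0.03,0,0,-0.51],[0.244,-0.871,-0.03,0,0,-0.51],[0.244,-0.871,-0.03,0,0,-0.51],[0.244,-0.871,-0.03,0,0,-0.51]], grip=0.8)

```text
time_s: 7.3
position: [0.51, 0.041, 0.3011]
tcp_rot: [[0.405, 0.914, -0.001], [0.914, -0.405, 0.001], [0.001, -0.001, -1.0]]
force: [0.8, -0.5, -0.7]
opening: 0.748
grasp_force: 0.0
```

```bash
cat >> h.py <<'E'
az=np.radians(111.2);el=np.radians(49.6);c,s_=np.cos,np.sin
ax=np.array([c(az)*c(el),s_(az)*c(el),s_(el)]);n=np.array([-c(az)*s_(el),-s_(az)*s_(el),c(el)])
yt=np.array([c(az-np.pi/2),s_(az-np.pi/2),0]);RG=np.c_[np.cross(yt,-n),yt,-n]
G=np.array([.430,.3875,.183])-.044*ax
E
python3 -c "
from h import *
print(RG,G,np.linalg.det(RG))
s=readout.read_state();print(s['position'],s['joint_positions'])
print(row([.49,.2,.33],down(21.2)))
p,d=cap('top','t3');cv2.imwrite('pics/t3c.png',cv2.resize(p[130:245,260:430,::-1],None,fx=4.7,fy=4.7,interpolation=3))"
```

```text
[[-0.23437608  0.9323238  -0.27539096]
 [ 0.60425761  0.36162457  0.71000029]
 [ 0.76153831  0.         -0.6481199 ]] [0.44031255 0.36091267 0.14949231] 0.9999999999999999
[0.51002207 0.04101822 0.3011114 ] [-7.96199839e+00  1.62247577e+01  9.22268354e+01  5.32059607e-02
  7.16078952e+01  1.58946291e+01]
[0.549, -0.331, -0.115, -0.001, -0.001, -0.501]
```

View pics/t3c.png

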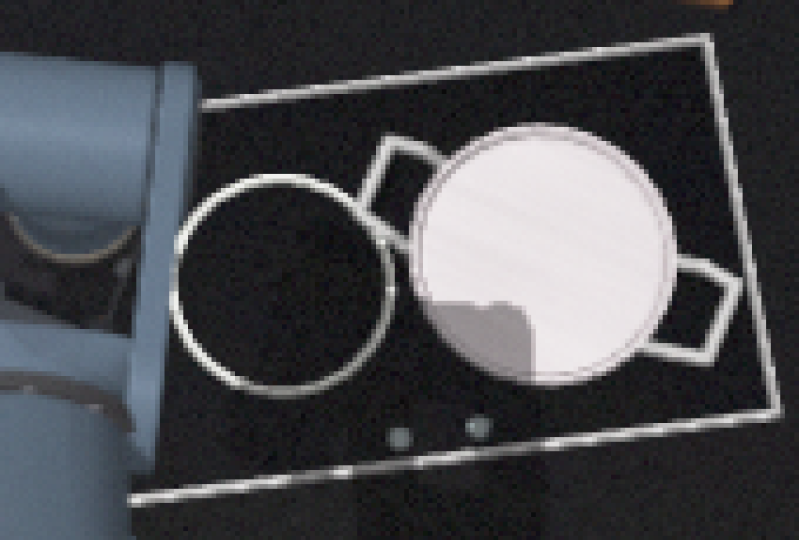

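```bash
python3 -c "
from h import *
W=lambda u,v,z:world('top',260+(u+.5)/4.7-.5,130+(v+.5)/4.7-.5,z)
print(W(544,254,.022),W(544,250,.006),W(280,284.5,.006),.5*(W(375,172,.036)+W(725,321,.036)))"
```

```text
[ 0.57582478 -0.30307283  0.022     ] [ 0.58244423 -0.30662054  0.006     ] [ 0.56188043 -0.10625667  0.006     ] [ 0.57868081 -0.30410432  0.036     ]
```

send_rows(moves=[[0.549,-0.331,-0.115,0,0,-0.501],[0.549,-0.331,-0.115,0,0,-0.501],[0.549,-0.331,-0.115,0,0,-0.501],[0.549,-0.331,-0.115,0,0,-0.501],[0.549,-0.331,-0.115,0,0,-0.501],[0.549,-0.331,-0.115,0,0,-0.501]])

```text
time_s: 7.95
position: [0.4919, 0.1973, 0.3298]
tcp_rot: [[-0.358, 0.934, -0.0], [0.934, 0.358, -0.001], [-0.0, -0.0, -1.0]]
force: [0.9, 0.5, 0.6]
opening: 0.802
grasp_force: 0.0
```

```bash
python3 -c "
from h import *
s=readout.read_state();print(s['position'],s['joint_positions'])
print(row(G+.019*-n+.1*n,RG))"
```

```text
[0.4918567  0.19725915 0.32978823] [ 9.78117532e+00  1.62618577e+01  8.74060290e+01 -3.23682053e-02
  7.63479543e+01 -1.11682265e+01]
[0.439, 0.043, 0.511, 0.001, 0.551, -0.003]
```

send_rows(moves=[[0.1,0.01,0.05,0,0.2,0],[0.2,0.02,0.12,0,0.3,0],[0.3,0.03,0.25,0,0.45,0],[0.4,0.04,0.4,0,0.551,0],[0.439,0.043,0.511,0,0.551,-0.003],[0.439,0.043,0.511,0,0.551,-0.003],[0.439,0.043,0.511,0,0.551,-0.003],[0.439,0.043,0.511,0,0.551,-0.003],[0.439,0.043,0.511,0,0.551,-0.003],[0.439,0.043,0.511,0,0.551,-0.003]])

```text
time_s: 8.95
position: [0.4623, 0.3045, 0.2039]
tcp_rot: [[-0.239, 0.932, -0.272], [0.605, 0.362, 0.709], [0.76, 0.005, -0.65]]
force: [-1.0, -0.0, 0.7]
opening: 0.801
grasp_force: 0.0
```

```bash
python3 -c "
from h import *
s=readout.read_state();print(s['position'],s['joint_positions'],s['force'])
print(row(G+.019*-n,RG),row(G-.019*n+.1*n,RG))
p,d=cap('scene','s4');cv2.imwrite('pics/s4c.png',cv2.resize(p[200:350,280:460,::-1],None,fx=4,fy=4,interpolation=3))"
```

```text
[0.46230103 0.30445888 0.20393524] [ -2.45061353  35.00292925  98.76348967  45.77093827  76.62889271
 -47.44279792] [-1.0202395  -0.00193529  0.74681659]
[-0.008, -0.001, 0.402, 0.002, 0.002, 0.003] [-0.009, -0.0, 0.002, 0.002, 0.002, 0.003]
```

View pics/s4c.png

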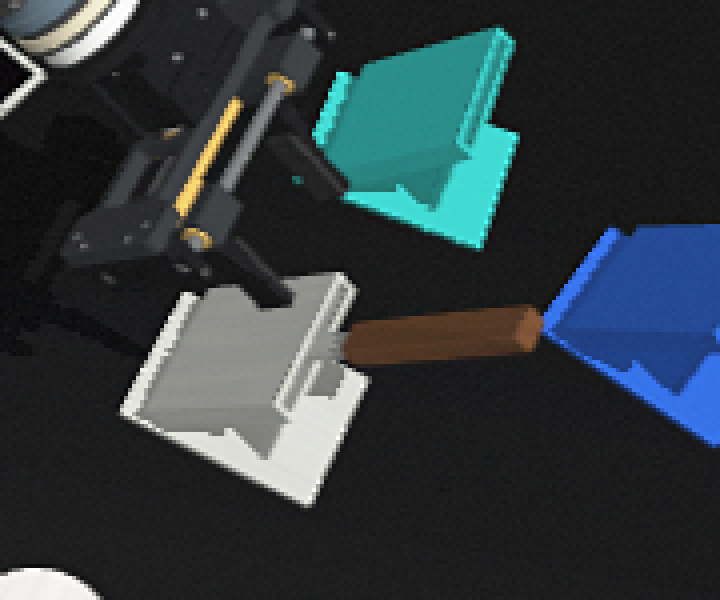

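send_rows(moves=[[-0.008,0,0.08,0,0,0],[-0.008,0,0.18,0,0,0],[-0.008,0,0.28,0,0,0],[-0.008,0,0.36,0,0,0],[-0.008,0,0.402,0,0,0],[-0.008,0,0.402,0,0,0],[-0.008,0,0.402,0,0,0]])

```text
time_s: 9.7
position: [0.4353, 0.3743, 0.1366]
tcp_rot: [[-0.237, 0.932, -0.273], [0.604, 0.362, 0.71], [0.761, 0.004, -0.649]]
force: [0.5, -0.2, 0.9]
opening: 0.799
grasp_force: 0.0
```

```bash
python3 -c "
from h import *
s=readout.read_state();print(s['position'],G-.019*n,s['force'])
p,d=cap('scene','s5');cv2.imwrite('pics/s5c.png',cv2.resize(p[200:350,280:460,::-1],None,fx=4,fy=4,interpolation=3))"
```

```text
[0.43528944 0.37433697 0.13656028] [0.43508012 0.37440267 0.13717804] [ 0.45098599 -0.18155748  0.89196491]
```

View pics/s5c.png

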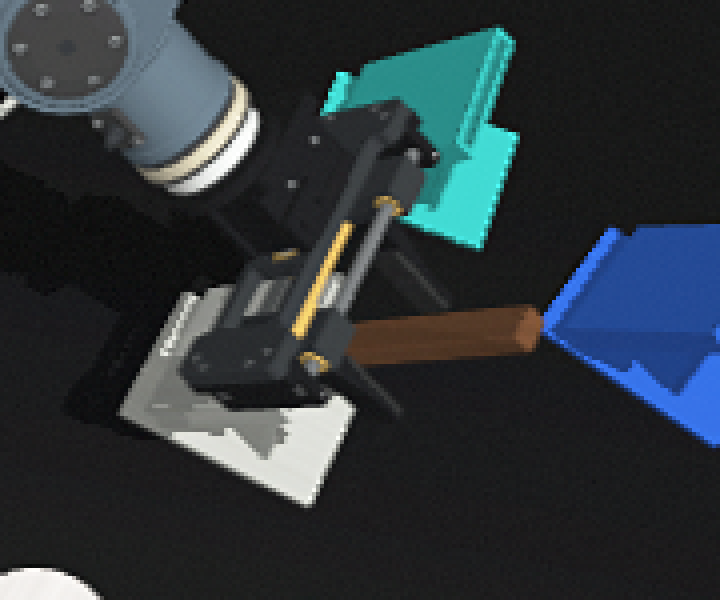

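Fingers straddle the handle (near finger tip at (400,415), far at (448,305), handle between). Closing, then drawing along tool +x.

send_rows(moves=[[0,0,0,0,0,0],[0,0,0,0,0,0],[0,0,0,0,0,0],[0,0,0,0,0,0],[0,0,0,0,0,0],[0,0,0,0,0,0],[0,0,0,0,0,0]], grip=0)

```text
time_s: 10.45
position: [0.4351, 0.3743, 0.136]
tcp_rot: [[-0.236, 0.932, -0.274], [0.604, 0.361, 0.711], [0.762, 0.002, -0.648]]
force: [0.7, 0.4, -0.7]
opening: 0.272
grasp_force: 30.0
```

send_rows(moves=[[0.02,0,0,0,0,0],[0.06,0,0,0,0,0],[0.11,0,0,0,0,0],[0.17,0,0,0,0,0],[0.23,0,0,0,0,0],[0.29,0,0,0,0,0],[0.35,0,0,0,0,0],[0.41,0,0,0,0,0],[0.47,0,0,0,0,0],[0.53,0,0,0,0,0],[0.57,0,0,0,0,0],[0.57,0,0,0,0,0]])

```text
time_s: 11.65
position: [0.4004, 0.4614, 0.2459]
tcp_rot: [[-0.239, 0.932, -0.274], [0.602, 0.364, 0.711], [0.762, 0.004, -0.648]]
force: [0.4, 0.3, -1.7]
opening: 0.269
grasp_force: 30.0
```

```bash
python3 -c "
from h import *
s=readout.read_state();print(s['position'],s['joint_positions'],s['force'],s['moment'])
p,d=cap('scene','s6');cv2.imwrite('pics/s6c.png',cv2.resize(p[180:360,280:480,::-1],None,fx=3.3,fy=3.3,interpolation=3))"
```

```text
[0.40043737 0.46142839 0.24592868] [ 14.9706082   30.65261057  98.59554616  53.84495604  69.70410608
 -35.14241655] [ 0.3894283   0.27618099 -1.65463875] [-0.53723074 -0.29087707  0.05727308]
```

View pics/s6c.png

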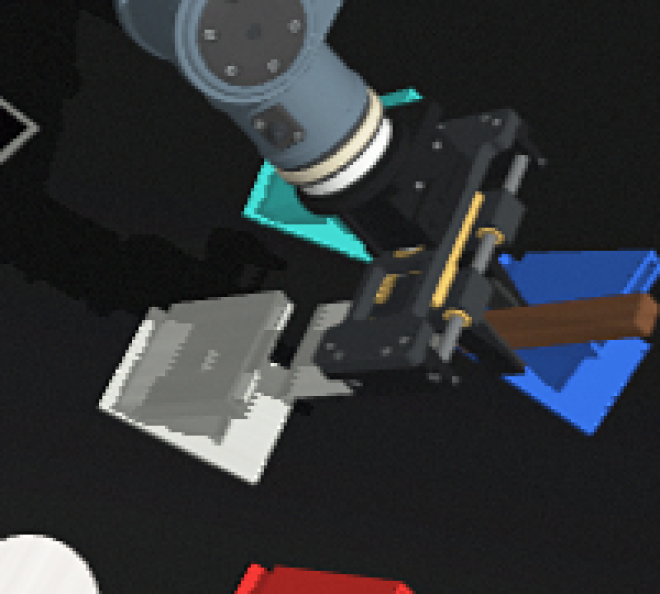

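```bash
python3 -c "
from h import *
print(row([.41,.43,.34],down(21.2)))"
```

```text
[0.206, -0.009, -0.344, 0.001, -0.551, 0.002]
```

send_rows(moves=[[0.1,0,-0.05,0,0,0],[0.17,-0.005,-0.14,0,-0.05,0],[0.2,-0.009,-0.25,0,-0.12,0],[0.206,-0.009,-0.344,0,-0.2,0],[0.206,-0.009,-0.344,0,-0.28,0],[0.206,-0.009,-0.344,0,-0.36,0],[0.206,-0.009,-0.344,0,-0.44,0],[0.206,-0.009,-0.344,0,-0.5,0],[0.206,-0.009,-0.344,0,-0.54,0],[0.206,-0.009,-0.344,0,-0.551,0],[0.206,-0.009,-0.344,0,-0.551,0]])

```text
time_s: 12.8
position: [0.4099, 0.4296, 0.3383]
tcp_rot: [[-0.362, 0.932, -0.001], [0.932, 0.362, 0.0], [0.0, -0.001, -1.0]]
force: [1.0, -0.8, -2.4]
opening: 0.272
grasp_force: 30.0
```

```bash
python3 -c "
from h import *
s=readout.read_state();print(s['position'],s['joint_positions'],s['opening'],s['grasp_force'])
print(row([.52,.25,.33],down(12)))"
```

```text
[0.40989376 0.42959238 0.3383449 ] [3.55517945e+01 2.15462814e+01 7.79724469e+01 3.50098778e-02
 8.05029536e+01 1.43034318e+01] 0.27175504489842506 29.994495436549187
[-0.829, 0.15, 0.033, -0.0, -0.0, 0.103]
```

send_rows(moves=[[-0.06,0.01,0,0,0,0.01],[-0.18,0.03,0.01,0,0,0.03],[-0.32,0.06,0.01,0,0,0.05],[-0.46,0.08,0.02,0,0,0.07],[-0.6,0.11,0.02,0,0,0.09],[-0.72,0.13,0.03,0,0,0.1],[-0.8,0.145,0.033,0,0,0.103],[-0.829,0.15,0.033,0,0,0.103],[-0.829,0.15,0.033,0,0,0.103]])

```text
time_s: 13.7
position: [0.5211, 0.2478, 0.331]
tcp_rot: [[-0.203, 0.979, 0.001], [0.979, 0.203, 0.001], [0.001, 0.001, -1.0]]
force: [-0.4, 0.3, -1.3]
opening: 0.271
grasp_force: 30.0
```

```bash
python3 -c "
from h import *
s=readout.read_state();print(s['position'],s['joint_positions'])
print(row([.57,.02,.25],down(0)))"
```

```text
[0.52110725 0.24776388 0.33098797] [1.43182271e+01 2.03320883e+01 8.10430848e+01 3.71282828e-02
 7.85525256e+01 2.60489622e+00]
[-0.932, 0.006, 0.323, 0.001, -0.001, 0.13]
```

send_rows(moves=[[-0.06,0,0.02,0,0,0.01],[-0.18,0,0.06,0,0,0.03],[-0.32,0,0.1,0,0,0.05],[-0.46,0,0.15,0,0,0.07],[-0.6,0,0.2,0,0,0.09],[-0.74,0,0.25,0,0,0.11],[-0.86,0.005,0.3,0,0,0.13],[-0.932,0.006,0.323,0,0,0.13],[-0.932,0.006,0.323,0,0,0.13]])

```text
time_s: 14.6
position: [0.5698, 0.0202, 0.249]
tcp_rot: [[-0.001, 1.0, -0.0], [1.0, 0.001, 0.0], [0.0, -0.0, -1.0]]
force: [0.2, -0.0, -1.6]
opening: 0.276
grasp_force: 30.0
```

```bash
python3 -c "
from h import *
s=readout.read_state();print(s['position'],s['joint_positions'])
print(row([.61,-.189,.13],down(-15)))"
```

```text
[0.56980484 0.02019583 0.2490431 ] [-9.20159189e+00  2.42563888e+01  8.83287076e+01  1.06936486e-02
  6.74447928e+01 -9.28068701e+00]
[-0.837, 0.16, 0.476, -0.0, -0.0, 0.167]
```

send_rows(moves=[[-0.06,0.01,0.03,0,0,0.01],[-0.18,0.03,0.1,0,0,0.03],[-0.32,0.06,0.17,0,0,0.06],[-0.46,0.09,0.25,0,0,0.09],[-0.6,0.11,0.33,0,0,0.12],[-0.72,0.13,0.4,0,0,0.14],[-0.8,0.15,0.45,0,0,0.16],[-0.837,0.16,0.476,0,0,0.167],[-0.837,0.16,0.476,0,0,0.167],[-0.837,0.16,0.476,0,0,0.167]])

```text
time_s: 15.6
position: [0.6114, -0.1855, 0.1317]
tcp_rot: [[0.254, 0.967, 0.002], [0.967, -0.254, 0.001], [0.002, 0.001, -1.0]]
force: [0.8, 0.8, -1.6]
opening: 0.272
grasp_force: 30.0
```

```bash
python3 -c "
from h import *
s=readout.read_state();print(s['position'],s['joint_positions'],s['force'])
p,d=cap('scene','s7');q,e=cap('top','t7')
a=cv2.resize(p[120:270,80:300],None,fx=2.6,fy=2.6,interpolation=3);b=cv2.resize(q[130:245,260:430],None,fx=2.6,fy=2.6,interpolation=3)
im=np.zeros((390,0,3),np.uint8)
h=np.zeros((600,800,3),np.uint8);h[:a.shape[0],:a.shape[1]]=a;cv2.imwrite('pics/f7.png',a[:,:,::-1]);
# blade cloud
for nm,D in(('scene',d),('top',e)):
    X=depthpt(nm,D).reshape(-1,3);m=(np.hypot(X[:,0]-.579,X[:,1]+.305)<.13)&(X[:,2]>.05)&(X[:,2]<.16)
    P=X[m];print(nm,len(P))
    if len(P)>30:
        c0=np.median(P,0);P=P[abs(P[:,2]-c0[2])<.03];print(c0,P.min(0),P.max(0));w=np.linalg.svd(P-P.mean(0))[2];print(P.mean(0),w)
"
```

```text
[ 0.61135606 -0.18550238  0.13170092] [-26.94170727  37.3811147   84.60616705   0.13853643  57.95929094
 -12.2747327 ] [ 0.75150441  0.84618508 -1.59312563]
scene 188
[ 0.6048025  -0.31327085  0.15054941] [ 0.5881091  -0.35578712  0.13242766] [ 0.63155582 -0.17791907  0.15999099]
[ 0.60517944 -0.28852429  0.15126145] [[ 0.03783209  0.99806466  0.04935256]
 [ 0.99877154 -0.03618487 -0.03385372]
 [ 0.03200239 -0.05057269  0.99820752]]
top 630
[ 0.57772409 -0.30887779  0.14988272] [ 0.53120038 -0.35828053  0.14139385] [ 0.62562325 -0.25177147  0.15925436]
[ 0.57826022 -0.30835064  0.14993327] [[-0.28827852  0.95671059  0.04000434]
 [ 0.95754385  0.28792578  0.01444037]
 [-0.00229698 -0.04246876  0.99909515]]
```

View pics/f7.png

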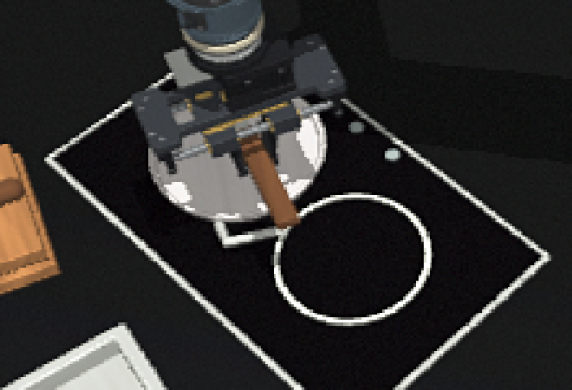

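send_rows(moves=[[0,0,0.02,0,0,0],[0,0,0.05,0,0,0],[0,0,0.08,0,0,0],[0,0,0.1,0,0,0],[0,0,0.1,0,0,0],[0,0,0.1,0,0,0],[0,0,0.1,0,0,0],[0,0,0.1,0,0,0],[0,0,0.1,0,0,0],[0,0,0.1,0,0,0],[0,0,0.1,0,0,0]])

```text
time_s: 16.8
position: [0.6114, -0.1868, 0.1064]
tcp_rot: [[0.256, 0.967, 0.002], [0.967, -0.256, 0.001], [0.001, 0.002, -1.0]]
force: [0.1, -0.6, -0.7]
opening: 0.27
grasp_force: 30.0
```

```bash
python3 -c "
from h import *
q,e=cap('top','t8')
X=depthpt('top',e).reshape(-1,3);m=(np.hypot(X[:,0]-.579,X[:,1]+.305)<.13)&(X[:,2]>.05)&(X[:,2]<.14);P=X[m]
print(P.mean(0),np.linalg.svd(P-P.mean(0))[2][2],readout.read_state()['qvel'],readout.read_state()['grasp_force'])
print(ticket.hand_in())"
```

```text
[ 0.57826691 -0.31047618  0.12428043] [ 0.00930256  0.02535208 -0.9996353 ] [-0.01427962 -0.02006266 -0.03036386  0.03554836 -0.07988719 -0.03656146] 29.994320394471288
the job is handed in; nothing more can be done
None
```

I handed the job in with the budare about 7 mm off the empty ring's centre and the turner held still, level within about 2°, its blade about 8 mm off the budare's centre and 10 cm above it; no verdict came back.

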